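# Take the temperature of a wheel axle

### The arm

A 7-joint arm with a two-finger parallel gripper is mounted at the origin on a cart in front of the work surface, level with it; the furniture and walls round the work are solid. World frame = base frame: x ahead of the robot, y to its left, z up, the work surface at z = 0. Lengths are in m, angles in rad, forces in N, time in s.
With the tool pointing down it reaches from about 0.4 to 0.85 m from the base axis. Payload 4.4 kg.
Tool frame: the origin (TCP) lies at the very end of the fingers, on their centre line; the grasp point (between the pads) lies 19 mm behind it; x points along the fingers, y is the direction in which the jaws open and shut, and the axes are right-handed (so a half turn about x gives the same grasp; the last joint's range is limited). The gripper opens to 94 mm and grips with 3 to 60 N. Pads are 16 mm wide; open, the fingers measure 119 mm over their backs; the gripper's body (75 mm by 177 mm) begins 78 mm behind the grasp point.
Start: joints at [-1.31, 0.628, 0.038, 1.517, -0.027, 0.996, -0.02], TCP at [0.209, 0.616, 0.168] pointing down, gripper open.
Joint ranges: [-3.06, 3.06], [-0.37, 2.12], [-1.25, 1.32], [0.18, 2.47], [-1.1, 4.24], [0.23, 1.98], [-2.94, 2.94]. Speed limits (rad/s): [2.57, 2.57, 3.14, 3.14, 3.14, 3.14, 3.14].

### API

Orientations are given as [roll, pitch, yaw] about the fixed x, y, z axes, in that order (R = Rz(yaw) Ry(pitch) Rx(roll)).
In Python, from workcell import manip, fingers, solver, imaging, order, models gives the robot as it stands. Calls block until the motion is done:
- manip.move_pose(position, orientation): joint-space move of the TCP to a pose.
- manip.movel(position, frame=None, max_speed=0.15, contact_N=None): straight line of the TCP; frame=None keeps the orientation; max_speed is the mean speed in m/s. With contact_N (N) it stops when the force on the tool has changed by that much, and returns True; else False.
- manip.goto_joints(angles): joint-space move.
- fingers.grip(opening, squeeze=None): finger opening in m; squeeze is the grip in N (None keeps the last); returns when the fingers have stopped.
- manip.hold(seconds).
- solver.inverse_kinematics(position, orientation): joint angles nearest the present ones, or None.
- manip.sense(): the state.
- imaging.grab_frame(name): name is "side" or "top"; returns a dict with "color" (480x640x3 uint8, red, green, blue), "depth" (480x640 float32, m along the optical axis (not along the pixel's ray), 0 where there is no reading), "fx", "fy", "cx", "cy" (pixels), "position" and "attitude" of the camera in the world. Camera axes: x right, y down, z forward; pixel columns grow to the right and rows downward; lengths in m; the calibration is good to about 2 mm. A picture is of the moment at which its call begins.
A pose or a line that the arm cannot do raises manip.Unreachable and nothing moves.
- order.hand_in(): hands the job in, once; it reports no verdict.
Trained networks look in a picture, given as the dict that the camera call returned (one of the last four; its "shot" number tells which), for a name from the list of things; names that differ only in an ending like _2 or _b are one class to them, and where a whole thing is asked for, a point or a joint stands for the part that bears it (a point fixed in the world has none). Each returns a list of dicts, best first, with "conf" (0 to 1); they miss things now and then, are a little off and sometimes report something else, mostly with a low value. They report only what shows in the picture. A call takes as long as a camera call.
- models.cut_out(picture, thing): "pixels" (480x640 bool, what is visible of it) and "box" ([left, top, width, height] in pixels, round what is visible of it).
The state is a dict: "t": time; "q": joint angles; "joint_vel": joint speeds; "joint_torque": joint torques, N m; "eef_pos": TCP position; "ee_rot": TCP orientation; "contact_force": force on the tool from outside, world axes, zero at the start; "ft_torque": the same for the moment, N m; "finger_gap": finger opening in m.
Only numpy, scipy, OpenCV 4.12 (cv2) and the standard library are available. Lean on these libraries where they do the work, as an engineer would, in place of code of your own. Each camera call takes 0.05 s, during which the arm holds its last target.

### The job

Pick up the hand-held infrared thermometer from its wooden board and aim it level and square at the end of the axle of the taller of the two fork brackets, on the side facing the robot, with its nose about 5 cm from the axle end. Hold it still there for two seconds, then lay it back on its board. Do not knock the two fork brackets out of place.

Things in the scene. Friction and masses are not known exactly. Their poses are not given: they have to be found in the camera images.
- thermometer: Grey straight stick 105 x 28 mm, 34 high, a black round nose 20 mm long; 0.16 kg; lies on the board, nose away from the robot (yaw -0.3 to 1.1 rad from +x). Origin: on the underside, 55 mm behind the nose's front, near its centre of mass; x out of the nose, z up. Lens at x +55, y 0, z +17 mm, looks along +x. Grasp from above across the 28 mm, at the origin (x -60 to +30 mm is plain body).
- axle_end (a point): Aim point: robot-facing end of the axle of the taller fork bracket (foot plate 61 x 82 mm, two upright cheeks with a blue wheel between, 108 mm tall, 0.83 kg, loose). It lies 81 mm above the trolley top, above the front edge of the foot plate, 8 mm in front of the cheek. x runs level along the axle into the bracket, away from the robot (yaw -0.4 to -1.0 rad from +x); z up.
- short_bracket: The other fork bracket, not to be measured: the same kind with a cream wheel, 60 x 82 mm foot, only 90 mm tall, loose. Stands 0.11 to 0.24 m to one side of the taller one, left or right. Origin: centre of its underside, z up.
- rest_board: Light wooden board, 170 mm long (its x), 100 mm wide (y), 10 mm thick, fixed on the trolley on the robot's left, while the brackets stand on its right; a heap of parts up to 100 mm high lies between. Origin: centre of its underside, so its top is at z = +10 mm; x along its length, away from the robot.

How it is judged:
By the outcome, as a careful person would: the job done as asked, in the order asked, and still so for the second after the job is handed in, with the robot touching nothing.
It also fails if it takes over 51 s, if anything falls off the work surface, if the arm or the gripper's body presses on something with over 40 N, if the wrist force passes 120 N, or if a joint passes its speed limit or range.

## Working session

There is one attempt and no reset: what is moved stays moved. The work goes in short steps, each a Python script; the robot and the scene stay as the last script left them, time stands still between calls to the robot, and variables do not carry over. Pictures are saved under pics/ and viewed, and the job is handed in when it is done.

```bash
mkdir -p pics; ls; cat > h.py <<'E'
import numpy as np, cv2
from scipy.spatial.transform import Rotation as Ro
from workcell import manip, fingers, solver, imaging, order, models
def att(a):
    a=np.array(a,float)
    return a if a.shape==(3,3) else Ro.from_euler('xyz',a).as_matrix()
def cloud(p):
    d=p['depth']; v,u=np.mgrid[0:480,0:640]
    P=np.stack([(u-p['cx'])/p['fx']*d,(v-p['cy'])/p['fy']*d,d],-1)
    W=P@att(p['attitude']).T+np.array(p['position']); W[d<=0]=np.nan
    return W
E
python3 - <<'E'
from h import *
import pickle
s=manip.sense(); print({k:s[k] for k in('t','eef_pos','ee_rot','finger_gap')})
for n in('side','top'):
    p=imaging.grab_frame(n); print(n,p['position'],p['attitude'],p['fx'],p['cx'],p['cy'])
    cv2.imwrite(f'pics/{n}0.png',p['color'][...,::-1])
    W=cloud(p); m={}
    for t in('thermometer','axle_end','short_bracket','rest_board'):
        for r in models.cut_out(p,t)[:3]:
            w=W[r['pixels']]; w=w[~np.isnan(w[:,0])]
            print(t,round(r['conf'],2),r['box'],len(w),np.round(np.median(w,0),3) if len(w) else '',np.round(np.percentile(w,[1,99],axis=0),3).tolist() if len(w) else '')
            m.setdefault(t,[]).append(r)
    pickle.dump((p,m),open(f'{n}0.pkl','wb'))
E
```

```text
pics
{'t': 0.0, 'eef_pos': array([0.20841236, 0.61493561, 0.16740045]), 'ee_rot': array([-1.54499317,  1.5690084 , -1.87175393]), 'finger_gap': 0.09392392562130943}
side [ 0.47027376 -1.0676129   0.45305169] [-1.92183326  0.01290894 -0.04271847] 490.24534494060737 313.11925001755054 230.26765954489343
thermometer 0.82 [289.5, 204.1, 18.1, 22.9] 297 [0.477 0.155 0.037] [[0.456, 0.136, 0.01], [0.5, 0.257, 0.047]]
axle_end 0.85 [306.2, 252.2, 48.8, 60.7] 1716 [ 0.522 -0.267  0.057] [[0.481, -0.278, 0.003], [0.563, -0.231, 0.108]]
short_bracket 0.75 [295.0, 299.8, 57.0, 64.4] 2434 [ 0.506 -0.418  0.033] [[0.468, -0.434, 0.002], [0.548, -0.375, 0.09]]
rest_board 0.9 [261.9, 215.7, 64.2, 23.7] 549 [0.448 0.167 0.011] [[0.389, 0.105, 0.003], [0.54, 0.266, 0.019]]
rest_board 0.64 [304.6, 251.5, 49.2, 59.1] 1724 [ 0.522 -0.267  0.058] [[0.481, -0.278, 0.003], [0.562, -0.231, 0.108]]
top [ 0.44365392 -0.10236109  1.0540017 ] [-3.08103291  0.02964545 -1.55873324] 445.9937835270748 321.46508512020586 237.420150709455
thermometer 0.64 [182.1, 240.5, 48.7, 22.0] 635 [0.477 0.193 0.043] [[0.455, 0.138, 0.024], [0.498, 0.257, 0.049]]
short_bracket 0.55 [450.0, 223.0, 36.6, 34.0] 1077 [ 0.506 -0.391  0.021] [[0.467, -0.438, -0.002], [0.547, -0.368, 0.091]]
rest_board 0.87 [170.2, 216.4, 80.0, 74.8] 2397 [0.458 0.195 0.01 ] [[0.388, 0.113, 0.001], [0.553, 0.282, 0.016]]
```

View pics/side0.png

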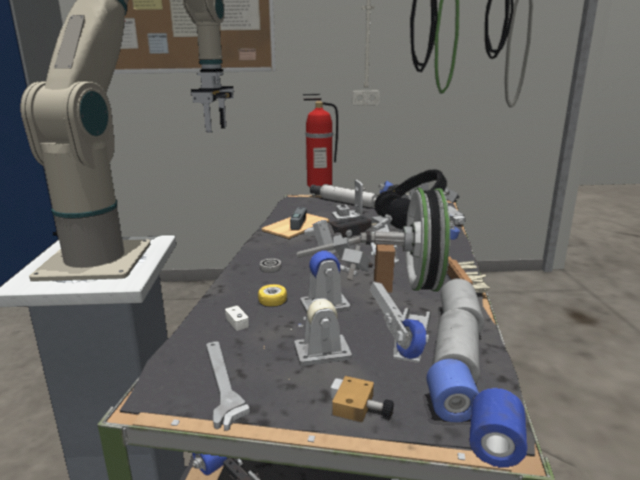

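View pics/top0.png

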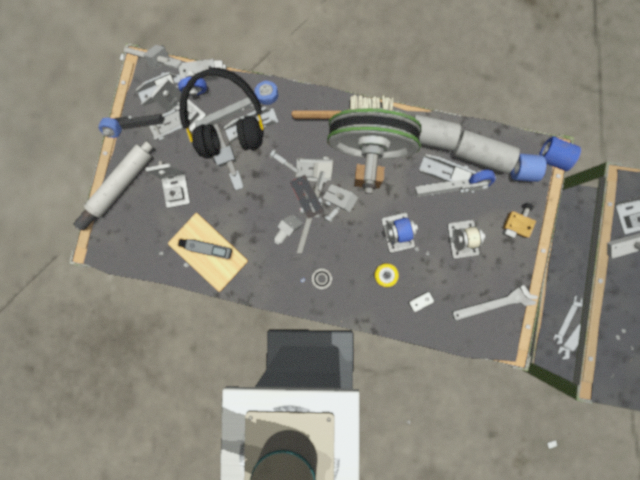

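```bash
python3 - <<'E'
import cv2
a=cv2.imread('pics/side0.png')[190:390,230:430]; b=cv2.imread('pics/top0.png')
cv2.imwrite('pics/side0z.png',cv2.resize(a,(600,600),interpolation=2))
cv2.imwrite('pics/top0z.png',cv2.resize(b[170:320,340:540],(800,600),interpolation=2))
cv2.imwrite('pics/top0t.png',cv2.resize(b[190:310,150:310],(800,600),interpolation=2))
E
```

```text
(no output)
```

View pics/side0z.png

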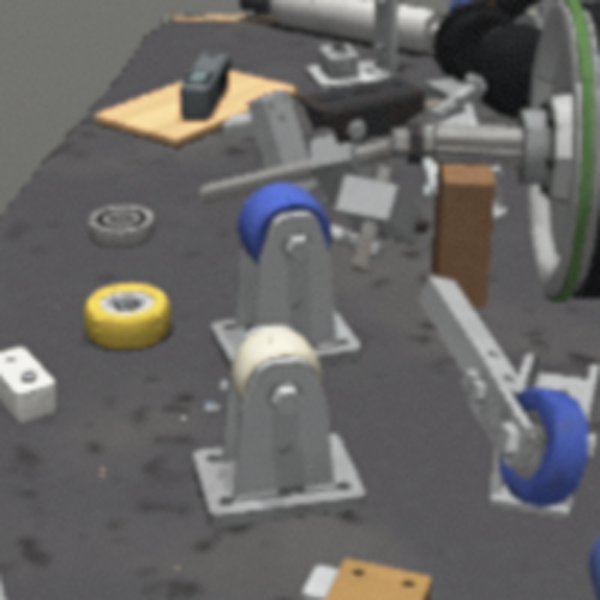

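View pics/top0z.png

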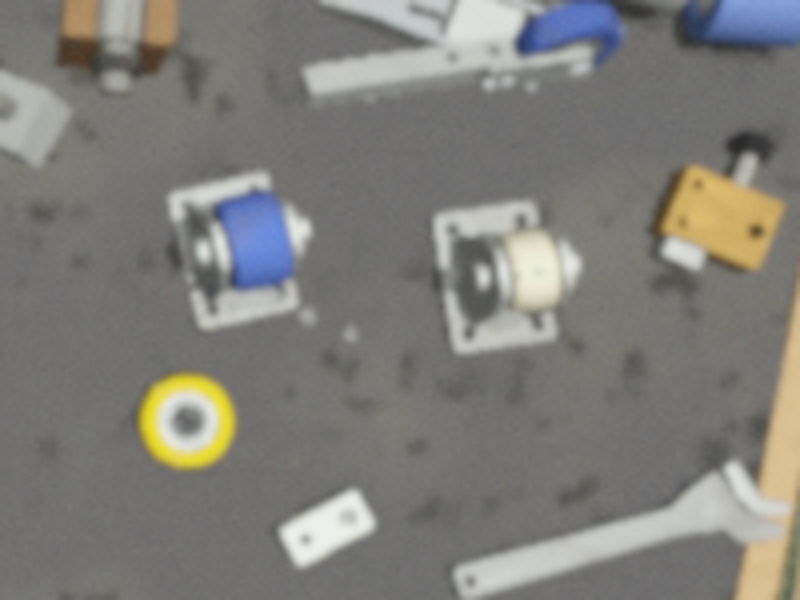

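View pics/top0t.png

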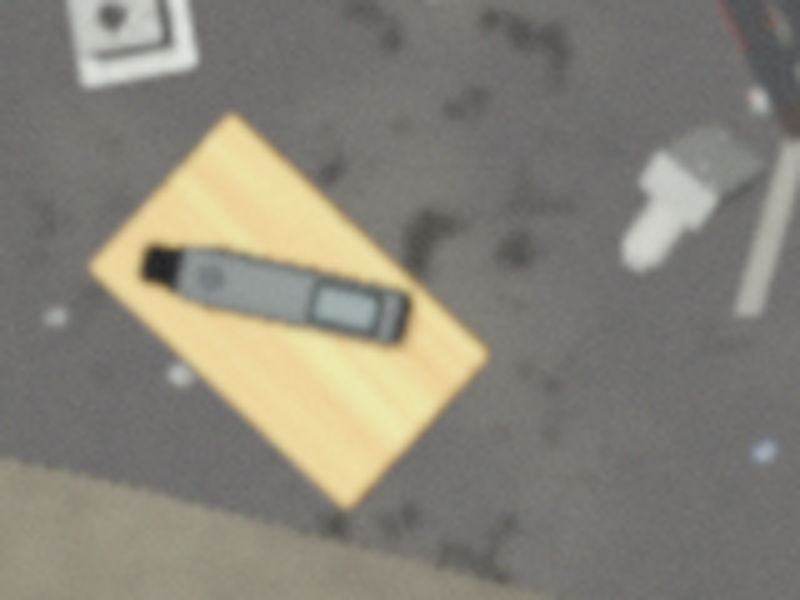

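```bash
cat > meas.py <<'E'
from h import *
import pickle
def rect(P):
    r=cv2.minAreaRect((P[:,:2]*1000).astype(np.float32)); b=cv2.boxPoints(r); return np.round(r[0],1),np.round(r[1],1),r[2],np.round(b).tolist()
for n in('top','side'):
    p,m=pickle.load(open(n+'0.pkl','rb')); W=cloud(p)
    T=W[240:330,300:370] if n=='top' else W[330:400,240:290]
    print(n,'table z',np.nanmedian(T[...,2]))
    w=W[m['thermometer'][0]['pixels']]; w=w[w[:,2]>0.036]; c=w.mean(0); u,s,v=np.linalg.svd((w-c)[:,:2],full_matrices=0); print('therm',c,len(w),np.arctan2(*v[0][::-1]),rect(w))
    w=W[m['rest_board'][0]['pixels']]; w=w[(w[:,2]>.003)&(w[:,2]<.018)];print('board',np.median(w[:,2]),rect(w))
    for nm,box in(('tall',(0.46,0.6,-.30,-.17)),('short',(0.45,0.56,-.45,-.34))):
        f=W.reshape(-1,3); f=f[(f[:,0]>box[0])&(f[:,0]<box[1])&(f[:,1]>box[2])&(f[:,1]<box[3])]
        zs=f[:,2]; print(nm,'zmax',zs.max(),'hist',np.histogram(zs,bins=np.arange(-.01,.12,.005))[0].tolist())
        hi=f[zs>.05]; print(' hi',np.round(np.percentile(hi,[1,99],axis=0),3).tolist())
E
python3 meas.py; python3 - <<'E'
import sys; sys.path.insert(0,'.')
from h import *; import pickle
p,m=pickle.load(open('top0.pkl','rb')); W=cloud(p)
np.set_printoptions(linewidth=220)
print((W[212:255,378:424,2]*1000).round()[::2,::2].astype(int))
E
```

```text
top table z -5.94664591280214e-06
therm [0.477097   0.19307817 0.04294924] 590 1.3612854102512575 (array([478. , 198.3]), array([123.1,  29. ]), 77.17959594726562, [[450.0, 142.0], [478.0, 135.0], [506.0, 255.0], [478.0, 262.0]])
board 0.00982048417991832 (array([470.7, 199.8]), array([172.2, 101.1]), 47.97802734375, [[376.0, 170.0], [451.0, 102.0], [566.0, 230.0], [491.0, 298.0]])
tall zmax 0.1160948434691148 hist [15, 1197, 1086, 249, 112, 9, 3, 4, 6, 6, 4, 4, 6, 6, 5, 7, 17, 12, 46, 53, 61, 100, 128, 133, 7]
 hi [[0.494, -0.278, 0.056], [0.597, -0.177, 0.11]]
short zmax 0.09520288928504916 hist [5, 670, 532, 310, 137, 16, 18, 13, 14, 11, 10, 10, 9, 8, 24, 30, 65, 50, 111, 147, 22, 1, 0, 0, 0]
 hi [[0.485, -0.426, 0.053], [0.529, -0.373, 0.091]]
side table z 0.000789180797194422
therm [0.47811989 0.17665327 0.04315513] 155 -1.7935549782323335 (array([480.3, 196. ]), array([124. ,  27.8]), 78.29449462890625, [[454.0, 138.0], [481.0, 132.0], [506.0, 254.0], [479.0, 260.0]])
board 0.010639656750560667 (array([470.6, 198.4]), array([173.1,  99.5]), 51.84977722167969, [[378.0, 161.0], [
[... 1826 characters left out ...]
6  89  91   7   3   0   0   2   1]
 [ -1  -1   0   0   2  11  16  32  69  64  81  87  87  84  11   9   3   7   1   4   1   2  -2]
 [ -2  -1  -1  -1  -1   8   9  27  30   8  11  10   8  12  10   2   3   8   4  -3   3  -2  -1]
 [  0   4   3  -1   3   7   8  -3   9   9   6   7   8   7   9   3   7  11   0   1   2  -2  -3]
 [  3   2   1  -3   0   0   8   1  -1   8   8   7  10   9   8  -2   1   0  -2  -1   1  -1   2]
 [ -4  -2   0   1  -2   1  11   7   9   7  11  -1   1  -1   1  -2   1  -2  -2   1  -2   4   2]
 [  0  -1  -3   0  -1   1   1   0   0  -2  -1  -3   0   4   1   1  -1   1  -2  -2  -1   3  -1]
 [  0  -1  -2   0   4  -1   3  -2  -2  -3   1   3   1  -1   3   0   1  -3  -1   3  -5  -1   2]]
```

```bash
cat > m2.py <<'E'
from h import *
import pickle
from scipy.optimize import least_squares
def ray(p,uv,z):
    uv=np.atleast_2d(uv).astype(float)
    d=np.c_[(uv[:,0]-p['cx'])/p['fx'],(uv[:,1]-p['cy'])/p['fy'],np.ones(len(uv))]@att(p['attitude']).T
    o=np.array(p['position']); return o+d*((z-o[2])/d[:,2])[:,None]
if __name__=='__main__':
    p,m=pickle.load(open('top0.pkl','rb')); W=cloud(p)
    g=cv2.cvtColor(p['color'],cv2.COLOR_RGB2GRAY)
    roi=np.zeros_like(g); roi[205:258,372:426]=1
    mask=((g>110)&(roi>0))
    b=cv2.connectedComponents(mask.astype(np.uint8))[1]; 
    P=ray(p,np.argwhere(mask)[:,::-1],.008); ok=(W[mask][:,2]<.03); P=P[ok]
    r=cv2.minAreaRect((P[:,:2]*1000).astype(np.float32)); print('plate rect top',r,len(P))
    c=[(168,190),(268,173),(298,305),(200,328)]
    C=ray(p,[(340+a/4,170+b/4) for a,b in c],.008)[:,:2]; print(np.round(C*1000,1).tolist(), np.linalg.norm(C-np.roll(C,-1,0),axis=1), C.mean(0))
    d=(C[1]-C[0])+(C[2]-C[3]); e=(C[3]-C[0])+(C[2]-C[1]); print('yaw',np.arctan2(d[1],d[0]),np.arctan2(e[1],e[0])+np.pi/2, 'front mid',(C[0]+C[3])/2)
    print('tip', ray(p,[(340+192/4,170+250/4)],.081))
    np.set_printoptions(linewidth=200,suppress=True)
    for v in range(226,240,2): print(v,[ (W[v,u]*1000).round().tolist() for u in range(386,396,2)])
    q,_=pickle.load(open('side0.pkl','rb')); V=cloud(q)
    c=[(212,327),(0,0),(357,345),(237,365)]
    print('side corners',(ray(q,[(230+212/3,190+325/3),(230+358/3,190+347/3)],.006)*1000).round().tolist())
    print('far axle end',V[271,329],V[270:273,328:331].reshape(-1,3).mean(0), ray(q,[(230+297/3,190+243/3)],.081))
    big=cv2.resize(p['color'][205:265,370:440,::-1],(770,660),interpolation=cv2.INTER_CUBIC); cv2.imwrite('pics/tallz.png',big[:600])
E
python3 m2.py
```

```text
plate rect top ((523.7407836914062, -250.8923797607422), (122.26361083984375, 124.26322174072266), 0.463643878698349) 1842
[[555.0, -212.2], [565.6, -270.6], [488.3, -288.0], [474.3, -231.1]] [0.05931681 0.07919567 0.05860348 0.08295984] [ 0.52079337 -0.25046042]
yaw -1.3606258242889433 -1.3445327232695976 front mid [ 0.51464616 -0.22164366]
tip [[ 0.51455    -0.21766535  0.081     ]]
226 [[535.0, -221.0, 13.0], [533.0, -223.0, 35.0], [530.0, -224.0, 62.0], [528.0, -224.0, 95.0], [528.0, -229.0, 95.0]]
228 [[530.0, -221.0, 10.0], [529.0, -224.0, 24.0], [526.0, -225.0, 56.0], [524.0, -226.0, 84.0], [523.0, -229.0, 94.0]]
230 [[526.0, -222.0, 7.0], [525.0, -226.0, 14.0], [520.0, -222.0, 83.0], [519.0, -225.0, 90.0], [519.0, -228.0, 100.0]]
232 [[521.0, -221.0, 13.0], [521.0, -226.0, 12.0], [515.0, -221.0, 89.0], [515.0, -226.0, 87.0], [514.0, -228.0, 99.0]]
234 [[516.0, -222.0, 8.0], [516.0, -226.0, 13.0], [511.0, -221.0, 88.0], [511.0, -226.0, 85.0], [510.0, -229.0, 94.0]]
236 [[512.0, -222.0, 8.0], [511.0, -226.0, 11.0], [507.0, -222.0, 81.0], [508.0, -229.0, 58.0], [507.0, -230.0, 87.0]]
238 [[507.0, -222.0, 9.0], [507.0, -226.0, 8.0], [506.0, -230.0, 18.0], [504.0, -230.0, 54.0], [503.0, -231.0, 82.0]]
side corners [[476.0, -226.0, 6.0], [567.0, -261.0, 6.0]]
far axle end [ 0.52734264 -0.2797087   0.08681721] [ 0.52743918 -0.27837436  0.08619573] [[ 0.52824911 -0.26719376  0.081     ]]
```

View pics/tallz.png

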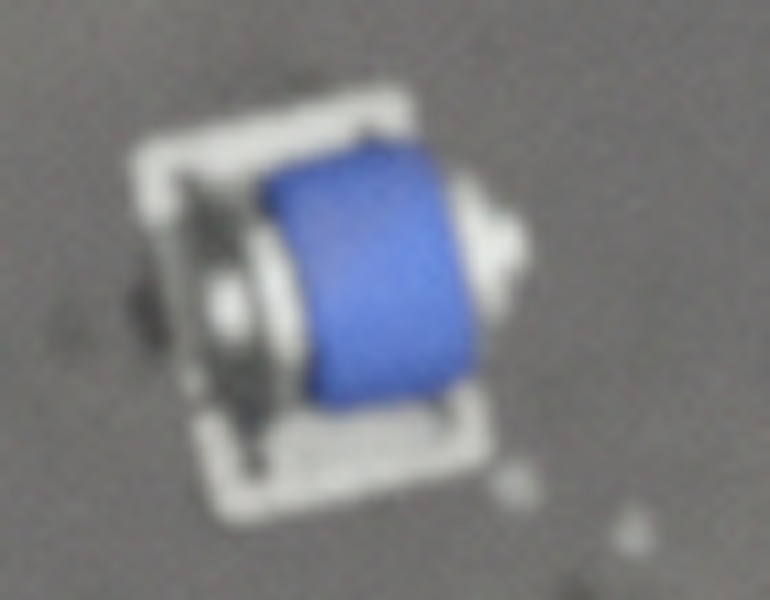

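```bash
python3 - <<'E'
from h import *; import pickle
from m2 import ray
p,m=pickle.load(open('top0.pkl','rb')); W=cloud(p).reshape(-1,3); q,_=pickle.load(open('side0.pkl','rb')); V=cloud(q).reshape(-1,3)
for z in(.03,.036,.044): print('tc',ray(p,[(150+272.5/5,190+292/5)],z))
print('nose/rear',ray(p,[(150+143/5,190+262/5)],.030),ray(p,[(150+402/5,190+322/5)],.036))
yaw=-1.345; d=np.array([np.cos(yaw),np.sin(yaw)]); A=np.array([.514,-.221]); O=A-.105*d; n=np.array([-d[1],d[0]])
print('O',O)
for nm,P in(('top',W),('side',V)):
    P=P[~np.isnan(P[:,0])]; r=P[:,:2]-O; a=r@d;b=r@n
    k=(a>-.1)&(a<.08)&(abs(b)<.05); print(nm,'low corridor zmax',np.sort(P[k,2])[-5:], 'where',np.round(P[k][np.argsort(P[k,2])[-5:]],3).tolist())
    k=(abs(a)<.09)&(abs(b)<.12); print('body zmax',np.sort(P[k,2])[-5:])
    H,xe,ye=[None]*3
    g=np.zeros((12,16),int)
    for i,x in enumerate(np.arange(.3,.9,.05)):
        for j,y in enumerate(np.arange(-.45,.35,.05)):
            s=P[(P[:,0]>=x)&(P[:,0]<x+.05)&(P[:,1]>=y)&(P[:,1]<y+.05)&(P[:,2]<.5),2]; g[i,j]=np.percentile(s,99)*1000 if len(s) else -1
    print(g)
R=lambda y:[np.pi,np.pi/2,0]
# tool x down, tool y horizontal across
def ori(yaw,flip):
    x=np.array([0,0,-1.]); y=np.array([-np.sin(yaw),np.cos(yaw),0])*(-1 if flip else 1)
    return Ro.from_matrix(np.c_[x,y,np.cross(x,y)]).as_euler('xyz')
for f in(0,1):
    for P,yy in(((.4806,.2045,.014),1.352),((.4806,.2045,.25),1.352),((O[0],O[1],.068),yaw),((O[0],O[1],.25),yaw)):
        s=solver.inverse_kinematics(list(P),ori(yy,f).tolist()); print(f,P,None if s is None else np.round(s,2))
E
```

```text
tc [[0.47714559 0.19941921 0.03      ]]
tc [[0.47694935 0.19765097 0.036     ]]
tc [[0.47668769 0.19529332 0.044     ]]
nose/rear [[0.49041065 0.26043816 0.03      ]] [[0.46382928 0.13729899 0.036     ]]
O [ 0.49049233 -0.11866531]
top low corridor zmax [0.03244756 0.03244865 0.03265759 0.03471021 0.03591687] where [[0.522, -0.033, 0.032], [0.513, -0.036, 0.032], [0.52, -0.036, 0.033], [0.517, -0.038, 0.035], [0.519, -0.033, 0.036]]
body zmax [0.12102506 0.12116347 0.1211737  0.12206358 0.12344545]Traceback (most recent call last):
  File "<stdin>", line 16, in <module>
IndexError: index 12 is out of bounds for axis 0 with size 12
```

```bash
cat >> h.py <<'E'
yawA=-1.345; A=np.array([.514,-.221]); dA=np.array([np.cos(yawA),np.sin(yawA)]); O=A-.105*dA
T=np.array([.4795,.2052]); yawT=1.355
def ori(yaw,flip=0):
    x=np.array([0,0,-1.]); y=np.array([-np.sin(yaw),np.cos(yaw),0])*(-1 if flip else 1)
    return Ro.from_matrix(np.c_[x,y,np.cross(x,y)]).as_euler('xyz').tolist()
E
python3 - <<'E'
from h import *; import pickle
p,m=pickle.load(open('top0.pkl','rb')); W=cloud(p).reshape(-1,3)
P=W[~np.isnan(W[:,0])]
g=np.zeros((10,16),int)
for i in range(10):
    for j in range(16):
        x=.3+.05*i;y=-.45+.05*j
        s=P[(P[:,0]>=x)&(P[:,0]<x+.05)&(P[:,1]>=y)&(P[:,1]<y+.05)&(P[:,2]<.5),2]; g[i,j]=np.percentile(s,99)*1000 if len(s) else -1
np.set_printoptions(linewidth=200); print(g)
for f in(0,1):
    for Q,yy in(((*T,.014),yawT),((*T,.22),yawT),((*O,.068),yawA),((*O,.22),yawA)):
        s=solver.inverse_kinematics(list(Q),ori(yy,f)); print(f,Q[2],None if s is None else np.round(s,2))
E
```

```text
[[ 14  13   4  21   4   4   4   4   4   4   4   2  -1  -1  -1  -1]
 [ 13   4  25  22  22   4   4  16   3   4   5   4  12   4   4   3]
 [  4   4   4   4  25  23   4  17  13   4   4  13  14  13   4   4]
 [ 87  88   4  93  97   4   4   3  24  56   4  46  48  47  39   5]
 [ 90  90   4 109 109   4   4  94  96  83   3   4  13  14  14   3]
 [  4   4   4  11  11 113  64  98  99  30   4   4   4  11  30   5]
 [ 70  60  63  64  91 120  91  94  98   4   3  20   4   3  98 100]
 [ 65  48  33 169 193 192  90  74  77  79   5  31  88  84 101  41]
 [ 65  64  63 177 201 204 194 154   4   4 105 102  97  97  49  43]
 [  5  61  64  63  -1 195 191 148  30  21 124  97  79 129  84  83]]
0 0.014 [-0.22  0.71 -0.36  2.    0.48  0.52  2.  ]
0 0.22 [-0.21  0.4  -0.35  1.8   0.16  0.97  2.3 ]
0 0.068 [-0.    0.59  0.27  2.02 -0.28  0.57  0.69]
0 0.22 [-0.27  0.42  0.65  1.86 -0.3   0.96  0.74]
1 0.014 [-0.64  0.7   0.28  2.01 -0.4   0.48 -0.28]
1 0.22 [-0.8   0.42  0.49  1.81 -0.24  0.97 -0.42]
1 0.068 [-0.47  0.89  1.14  2.03 -1.04  0.97 -1.68]
1 0.22 [-0.53  0.59  1.15  1.87 -0.61  1.09 -2.06]<sys>:0: UserWarning: Gimbal lock detected. Setting third angle to zero since it is not possible to uniquely determine all angles.
```

```bash
python3 - <<'E' 2>/dev/null
from h import *; import pickle
o=ori(yawT)
manip.move_pose([*T,.2],o); print(manip.sense()['t'])
fingers.grip(.06)
manip.movel([*T,.06],max_speed=.2)
print('c',manip.movel([*T,.014],max_speed=.08,contact_N=12)); s=manip.sense(); print(s['eef_pos'],s['contact_force'])
fingers.grip(.02,25); s=manip.sense(); print(s['t'],s['finger_gap'],s['contact_force'],s['q'])
manip.movel([*T,.22],max_speed=.15); s=manip.sense(); print(s['t'],s['finger_gap'],s['contact_force'],s['eef_pos'])
for n in('top','side'):
    p=imaging.grab_frame(n); cv2.imwrite(f'pics/{n}1.png',p['color'][...,::-1])
    pickle.dump(p,open(f'{n}1.pkl','wb'))
    for r in models.cut_out(p,'thermometer')[:1]: print(n,r['conf'],r['box'])
E
```

```text
2.475
c False
[0.47969771 0.20540494 0.01419294] [ 0.16545272 -0.81219998 -0.18013806]
5.525 0.019877210101718255 [0.53483042 0.18259031 0.03120406] [-0.29663879  0.69168716 -0.24280468  1.99874544  0.33269883  0.48880291
  2.14452981]
7.05 0.02014943120733653 [ 0.09641029 -0.36766539  0.12365666] [0.47893648 0.20490693 0.21925756]
top 0.63 [181.9, 239.7, 53.9, 18.8]
side 0.53 [288.3, 203.2, 18.9, 25.3]
```

```bash
python3 - <<'E'
import cv2,numpy as np
a=cv2.imread('pics/side1.png')[60:260,200:400]; b=cv2.imread('pics/top1.png')[190:310,130:310]
cv2.imwrite('pics/c1.png',np.hstack([cv2.resize(a,(400,400),interpolation=2),cv2.resize(b,(400,400),interpolation=2)]))
E
```

```text
(no output)
```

View pics/c1.png

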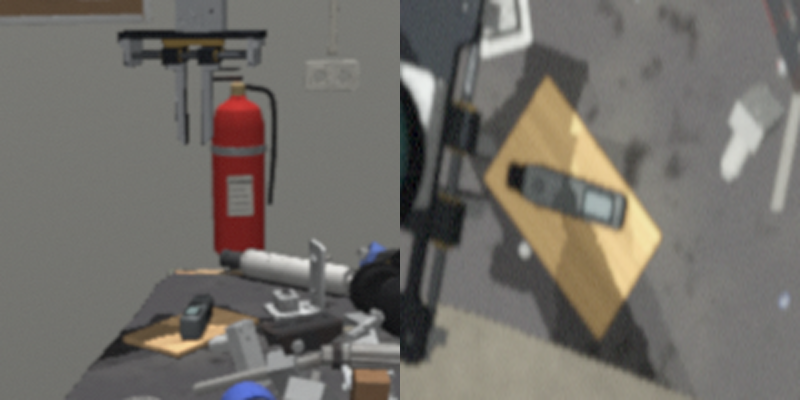

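```bash
python3 - <<'E'
from h import *; import pickle
def proj(p,P):
    c=(np.array(P)-np.array(p['position']))@att(p['attitude']); return c[0]/c[2]*p['fx']+p['cx'],c[1]/c[2]*p['fy']+p['cy']
for n in('top','side'):
    p=pickle.load(open(n+'1.pkl','rb')); print(n,'tcp px',proj(p,[.4789,.2049,.2193]),'origin px',proj(p,[.4795,.2052,.03]))
    W=cloud(p)
    if n=='top': w=W[235:265,175:240].reshape(-1,3)
    else: w=W[200:232,284:312].reshape(-1,3)
    w=w[(w[:,2]>.036)&(w[:,2]<.06)]
    r=cv2.minAreaRect((w[:,:2]*1000).astype(np.float32)); print(r,np.median(w[:,2]))
s=manip.sense(); print(s['ee_rot'],s['eef_pos'],Ro.from_euler('xyz',s['ee_rot']).as_matrix().round(3).tolist())
a=cv2.imread('pics/top1.png')
cv2.circle(a,tuple(int(round(v)) for v in proj(pickle.load(open('top1.pkl','rb')),[.4789,.2049,.2193])),3,(0,0,255),1)
b=cv2.imread('pics/side1.png')
cv2.circle(b,tuple(int(round(v)) for v in proj(pickle.load(open('side1.pkl','rb')),[.4789,.2049,.2193])),3,(0,0,255),1)
cv2.imwrite('pics/c2.png',np.hstack([cv2.resize(a[150:350,60:260],(400,400)),cv2.resize(b[80:230,220:370],(400,400))]))
E
```

```text
top tcp px (np.float64(172.52377690650792), np.float64(243.84829247046088)) origin px (np.float64(202.05395099056352), np.float64(247.35662038501243))
((478.6064453125, 199.17532348632812), (124.456298828125, 29.219358444213867), 78.93220520019531) 0.04315763080954016
side tcp px (np.float64(296.69611194090317), np.float64(146.70690521726945)) origin px (np.float64(298.60598003371854), np.float64(215.7615615894209))
((479.98712158203125, 133.5144500732422), (46.717281341552734, 250.50718688964844), 1.5323423147201538) 0.04457883772151161
[ 2.13296861  1.56964997 -2.79515816] [0.47918644 0.20505567 0.21943912] [[-0.001, -0.977, 0.214], [-0.0, 0.214, 0.977], [-1.0, 0.001, -0.001]]
```

View pics/c2.png

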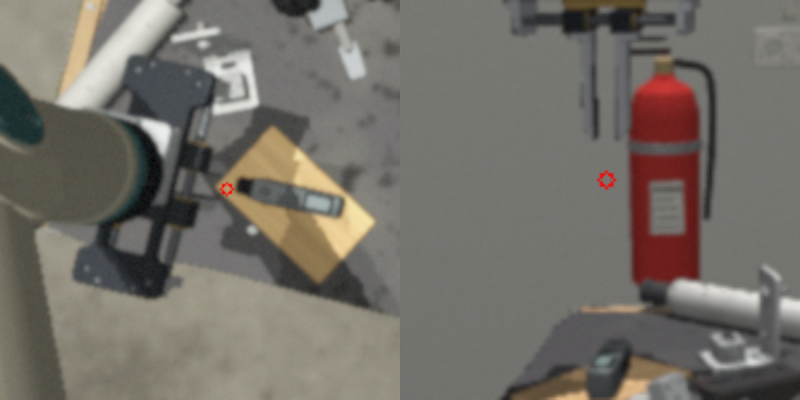

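```bash
python3 - <<'E'
from h import *; import pickle
p=pickle.load(open('side1.pkl','rb')); q=pickle.load(open('side0.pkl','rb'))[0]
for nm,p,c,R in(('grasp',p,(.479,.205),(80,165)),('start',q,(.2084,.6149),(70,170))):
    P=cloud(p).reshape(-1,3); P=P[~np.isnan(P[:,0])]
    k=(np.hypot(P[:,0]-c[0],P[:,1]-c[1])<.10)&(P[:,2]>.12)&(P[:,2]<.5); P=P[k]
    for z in np.arange(.14,.36,.01):
        s=P[(P[:,2]>=z)&(P[:,2]<z+.01)]
        print(nm,round(z,2),len(s),np.round(np.percentile(s[:,:2],[2,50,98],axis=0),3).tolist() if len(s) else '')
E
```

```text
grasp 0.14 0 
grasp 0.15 0 
grasp 0.16 0 
grasp 0.17 0 
grasp 0.18 0 
grasp 0.19 0 
grasp 0.2 0 
grasp 0.21 0 
grasp 0.22 0 
grasp 0.23 0 
grasp 0.24 0 
grasp 0.25 5 [[0.468, 0.192], [0.473, 0.201], [0.493, 0.21]]
grasp 0.26 39 [[0.46, 0.189], [0.473, 0.197], [0.502, 0.212]]
grasp 0.27 48 [[0.461, 0.188], [0.482, 0.198], [0.504, 0.216]]
grasp 0.28 49 [[0.461, 0.187], [0.474, 0.197], [0.504, 0.214]]
grasp 0.29 50 [[0.459, 0.189], [0.474, 0.198], [0.505, 0.213]]
grasp 0.3 49 [[0.459, 0.188], [0.472, 0.196], [0.505, 0.206]]
grasp 0.31 48 [[0.459, 0.188], [0.482, 0.197], [0.505, 0.209]]
grasp 0.32 48 [[0.46, 0.188], [0.482, 0.197], [0.505, 0.209]]
grasp 0.33 48 [[0.46, 0.189], [0.482, 0.198], [0.505, 0.212]]
grasp 0.34 53 [[0.46, 0.189], [0.473, 0.198], [0.505, 0.213]]
grasp 0.35 112 [[0.4, 0.157], [0.473, 0.191], [0.563, 0.232]]
start 0.14 0 
start 0.15 0 
start 0.16 0 
start 0.17 0 
start 0.18 0 
start 0.19 0 
start 0.2 14 [[0.189, 0.563], [0.221, 0.654], [0.236, 0.668]]
start 0.21 38 [[0.186, 0.551], [0.212, 0.611], [0.239, 0.67]]
start 0.22 41 [[0.184, 0.552], [0.217, 0.655], [0.24, 0.671]]
start 0.23 37 [[0.186, 0.551], [0.204, 0.563], [0.238, 0.665]]
start 0.24 42 [[0.185, 0.551], [0.204, 0.569], [0.238, 0.664]]
start 0.25 41 [[0.185, 0.552], [0.203, 0.564], [0.239, 0.668]]
start 0.26 40 [[0.185, 0.554], [0.205, 0.567], [0.239, 0.667]]
start 0.27 42 [[0.186, 0.549], [0.212, 0.61], [0.24, 0.669]]
start 0.28 40 [[0.187, 0.548], [0.206, 0.565], [0.238, 0.666]]
start 0.29 38 [[0.185, 0.55], [0.204, 0.564], [0.24, 0.667]]
start 0.3 89 [[0.158, 0.531], [0.212, 0.551], [0.266, 0.677]]
start 0.31 135 [[0.159, 0.529], [0.22, 0.552], [0.267, 0.673]]
start 0.32 128 [[0.157, 0.526], [0.218, 0.548], [0.27, 0.683]]
start 0.33 139 [[0.154, 0.52], [0.213, 0.539], [0.268, 0.683]]
start 0.34 131 [[0.159, 0.521], [0.214, 0.572], [0.268, 0.672]]
start 0.35 63 [[0.18, 0.565], [0.214, 0.579], [0.237, 0.624]]
```

```bash
python3 - <<'E' 2>/dev/null
from h import *; import pickle
o=ori(yawT)
fingers.grip(.06)
manip.movel([*T,.03],max_speed=.25)
print('c',manip.movel([*T,-.0245],max_speed=.06,contact_N=8)); s=manip.sense(); print(s['eef_pos'],s['contact_force'])
fingers.grip(.02,25); s=manip.sense(); print(s['t'],s['finger_gap'],s['contact_force'],s['eef_pos'])
E
```

```text
c False
[ 0.47976355  0.20535278 -0.02424942] [0.00289617 0.33423645 0.3444902 ]
10.5917 0.0276105387649473 [-0.28925987  0.38705544  1.89028987] [ 0.47936192  0.2052709  -0.02440824]
```

```bash
python3 - <<'E' 2>/dev/null
from h import *; import pickle
manip.movel([*T,.16],max_speed=.2); s=manip.sense(); print(s['t'],s['finger_gap'],s['contact_force'],s['eef_pos'],s['q'])
for n in('top','side'):
    p=imaging.grab_frame(n); cv2.imwrite(f'pics/{n}2.png',p['color'][...,::-1])
    pickle.dump(p,open(f'{n}2.pkl','wb'))
for z in(.16,.03):
    print(np.round(solver.inverse_kinematics([*O,z],ori(yawA)),2))
a=cv2.imread('pics/side2.png')[80:280,200:400]; b=cv2.imread('pics/top2.png')[150:350,60:260]
cv2.imwrite('pics/c3.png',np.hstack([cv2.resize(a,(400,400),interpolation=2),cv2.resize(b,(400,400),interpolation=2)]))
E
```

```text
11.6667 0.027608825764528607 [-0.56063334  0.85074639 -1.62462911] [0.47865212 0.20462405 0.15897683] [-0.21081584  0.47526337 -0.35656877  1.87766775  0.21826248  0.82874107
  2.24596981]
[-0.09  0.46  0.39  1.93 -0.23  0.79  0.65]
[ 0.    0.66  0.27  2.05 -0.35  0.48  0.76]
```

View pics/c3.png

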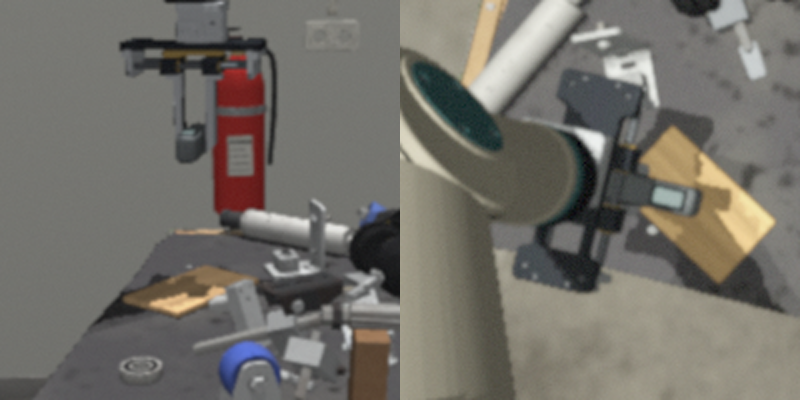

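```bash
python3 - <<'E' 2>/dev/null
from h import *; import pickle
manip.move_pose([*O,.16],ori(yawA)); print(manip.sense()['t'])
C=O-.03*dA
manip.movel([*C,.0298],max_speed=.12,contact_N=15); manip.hold(.3)
s=manip.sense(); print(s['t'],s['finger_gap'],s['contact_force'],s['eef_pos'],C)
for n in('top','side'):
    p=imaging.grab_frame(n); cv2.imwrite(f'pics/{n}3.png',p['color'][...,::-1])
    pickle.dump(p,open(f'{n}3.pkl','wb'))
a=cv2.imread('pics/side3.png')[150:350,220:420]; b=cv2.imread('pics/top3.png')[130:280,280:430]
cv2.imwrite('pics/c4.png',np.hstack([cv2.resize(a,(400,400),interpolation=2),cv2.resize(b,(400,400),interpolation=2)]))
E
```

```text
13.1833
14.75 0.028114152267203877 [ 0.58563561  0.48045524 -1.65992857] [ 0.48404009 -0.08951141  0.03011656] [ 0.48377586 -0.08942682]
```

View pics/c4.png

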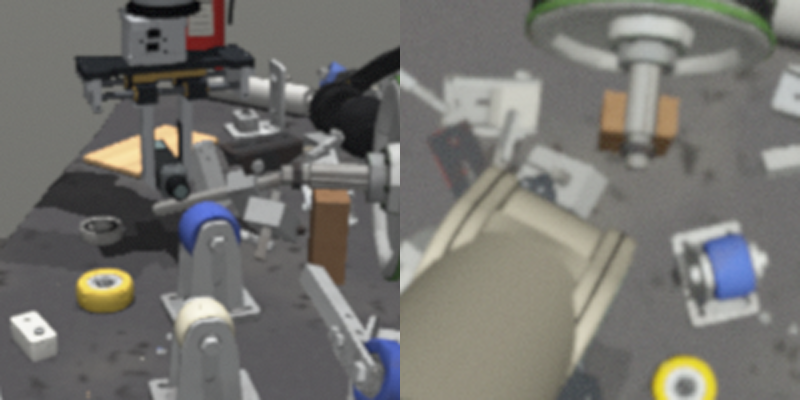

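```bash
python3 - <<'E'
from h import *; import pickle
p=pickle.load(open('side3.pkl','rb')); W=cloud(p)
def proj(P):
    c=(np.array(P)-np.array(p['position']))@att(p['attitude']); return c[0]/c[2]*p['fx']+p['cx'],c[1]/c[2]*p['fy']+p['cy']
C=np.array([.484,-.0895]); L=C+.055*dA; print('lens',L,proj([*L,.081]),'axle',proj([*A,.081]), 'tail',proj([*(C-.07*dA),.081]))
a=p['color'][210:270,270:350,::-1]; a=cv2.resize(a,(800,600),interpolation=cv2.INTER_CUBIC)
u,v=proj([*L,.081]); cv2.circle(a,(int((u-270+.5)*10),int((v-210+.5)*10)),5,(0,0,255),2)
u,v=proj([*A,.081]); cv2.circle(a,(int((u-270+.5)*10),int((v-210+.5)*10)),5,(0,255,255),2)
cv2.imwrite('pics/c5.png',a)
np.set_printoptions(linewidth=200,suppress=True)
f=W.reshape(-1,3); k=(np.linalg.norm(f[:,:2]-L,axis=1)<.03)&(f[:,2]>.05)&(f[:,2]<.11); g=f[k]; print(len(g)); print((g[np.argsort(g[:,1])][:60]*1000).round().tolist())
for r in models.cut_out(imaging.grab_frame('side'),'thermometer')[:1]: print(r['conf'],r['box'])
E
```

```text
lens [ 0.49631354 -0.14310389] (np.float64(308.8573668111874), np.float64(245.76272757419386)) axle (np.float64(319.6636135607829), np.float64(260.9055896366218)) tail (np.float64(294.64304936661995), np.float64(226.04872155812873))
233
[[494.0, -153.0, 84.0], [490.0, -151.0, 82.0], [496.0, -151.0, 86.0], [494.0, -150.0, 77.0], [500.0, -150.0, 83.0], [490.0, -150.0, 88.0], [490.0, -149.0, 79.0], [494.0, -149.0, 85.0], [494.0, -149.0, 81.0], [492.0, -149.0, 77.0], [497.0, -149.0, 92.0], [496.0, -149.0, 74.0], [503.0, -149.0, 89.0], [500.0, -149.0, 78.0], [498.0, -149.0, 74.0], [501.0, -149.0, 89.0], [494.0, -149.0, 78.0], [494.0, -149.0, 74.0], [499.0, -148.0, 87.0], [500.0, -148.0, 76.0], [498.0, -148.0, 78.0], [504.0, -148.0, 76.0], [496.0, -148.0, 82.0], [490.0, -148.0, 85.0], [499.0, -147.0, 89.0], [490.0, -147.0, 82.0], [492.0, -147.0, 80.0], [499.0, -147.0, 84.0], [495.0, -147.0, 91.0], [497.0, -147.0, 89.0], [509.0, -147.0, 84.0], [503.0, -147.0, 80.0], [499.0, -147.0, 91.0], [503.0, -147.0, 86.0], [495.0, -147.0, 93.0], [499.0, -147.0, 93.0], [497.0, -147.0, 86.0], [501.0, -147.0, 93.0], [492.0, -147.0, 82.0], [495.0, -147.0, 86.0], [507.0, -147.0, 88.0], [498.0, -147.0, 75.0], [505.0, -146.0, 88.0], [496.0, -146.0, 80.0], [492.0, -146.0, 84.0], [503.0, -146.0, 90.0], [505.0, -146.0, 79.0], [501.0, -146.0, 79.0], [503.0, -146.0, 84.0], [495.0, -146.0, 88.0], [503.0, -146.0, 81.0], [501.0, -146.0, 84.0], [499.0, -146.0, 79.0], [501.0, -146.0, 86.0], [500.0, -146.0, 73.0], [496.0, -146.0, 75.0], [488.0, -146.0, 82.0], [488.0, -146.0, 84.0], [505.0, -146.0, 90.0], [492.0, -145.0, 77.0]]
0.61 [299.1, 218.9, 17.3, 29.4]
```

View pics/c5.png

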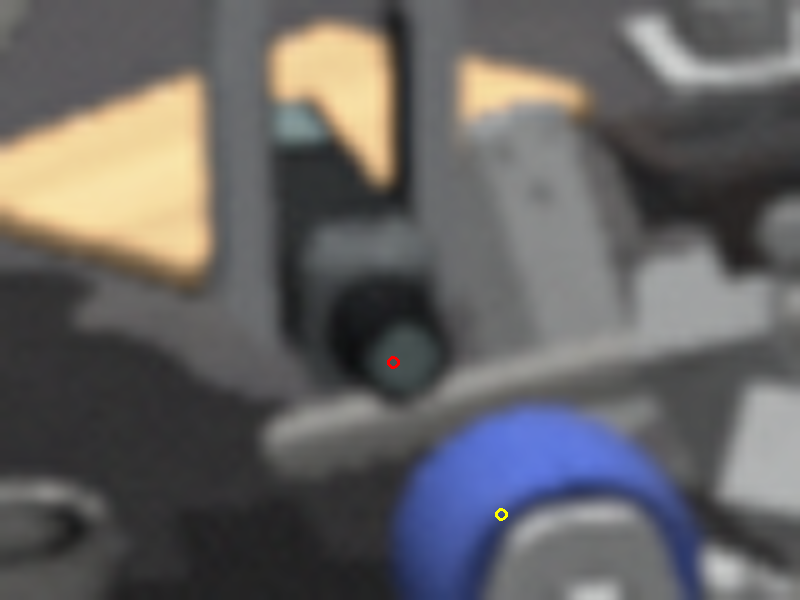

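```bash
python3 - <<'E'
from h import *; import pickle
p=pickle.load(open('side3.pkl','rb')); W=cloud(p)
def proj(P):
    c=(np.array(P)-np.array(p['position']))@att(p['attitude']); return c[0]/c[2]*p['fx']+p['cx'],c[1]/c[2]*p['fy']+p['cy']
a=p['color'][245:325,290:370,::-1]; a=cv2.resize(a,(600,600),interpolation=cv2.INTER_CUBIC)
pc=A+.0305*dA; n=np.array([-dA[1],dA[0]])
pts=[(*(A+.059*dA),.081)]+[(*(pc+sx*.0305*dA+sy*.041*n),.006) for sx in(-1,1) for sy in(-1,1)]
for P in pts:
    u,v=proj(P); print(u,v); cv2.circle(a,(int((u-290+.5)*7.5),int((v-245+.5)*7.5)),4,(0,0,255),2)
cv2.imwrite('pics/c6.png',a)
E
```

```text
328.88106439889174 273.69894023514235
299.43638931685365 299.3338676527875
340.10508404899616 293.578223461466
307.5512940439091 314.7553864214638
350.5264352659171 308.3054949672495
```

View pics/c6.png

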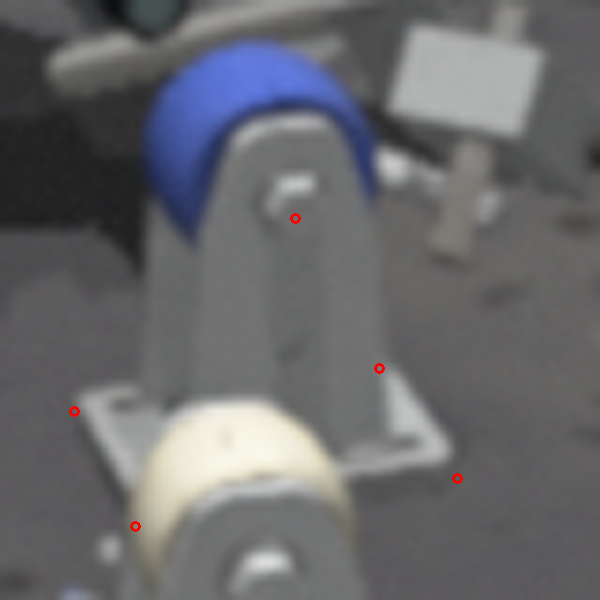

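```bash
python3 - <<'E'
from h import *; import pickle
def proj(p,P):
    c=(np.array(P)-np.array(p['position']))@att(p['attitude']); return np.array([c[0]/c[2]*p['fx']+p['cx'],c[1]/c[2]*p['fy']+p['cy']])
d=np.array([np.cos(yawT),np.sin(yawT)]); n=np.array([-d[1],d[0]])
out=[]
for nm,(u0,v0) in(('top',(170,220)),('side',(270,120))):
    p=pickle.load(open(nm+'2.pkl','rb')); E=np.array([.47865,.2046])
    a=cv2.resize(p['color'][v0:v0+60,u0:u0+60,::-1],(600,600),interpolation=cv2.INTER_CUBIC)
    a=cv2.resize(p['color'][v0:v0+60,u0:u0+60,::-1],(400,400),interpolation=cv2.INTER_CUBIC); k=400/60
    for x,y,z in((-.07,-.014,.2274),(-.07,.014,.2274),(-.04,-.014,.2274),(-.04,.014,.2274),(-.07,-.014,.1934),(-.07,.014,.1934)):
        u,v=proj(p,[*(E+x*d+y*n),z]); cv2.circle(a,(int((u-u0+.5)*k),int((v-v0+.5)*k)),3,(0,0,255),1)
    out.append(a)
cv2.imwrite('pics/c7.png',np.hstack(out))
E
```

```text
(no output)
```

View pics/c7.png

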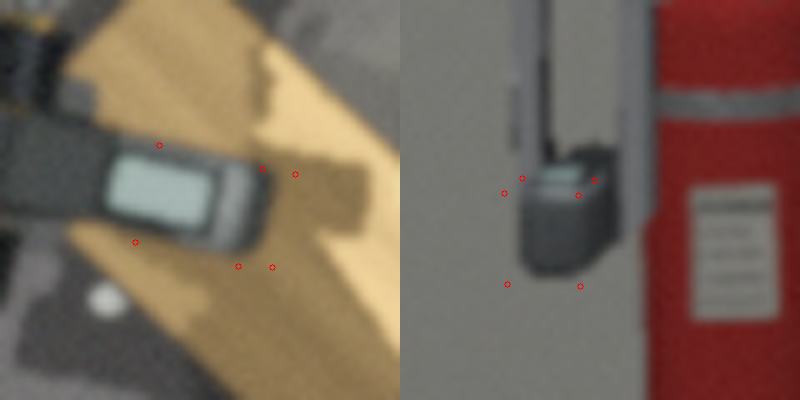

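```bash
python3 - <<'E' 2>/dev/null
from h import *; import pickle
n=np.array([-dA[1],dA[0]]); G=A-.1075*dA-.003*n
manip.movel([*G,.0298],max_speed=.06,contact_N=15); manip.hold(.4)
s=manip.sense(); print(s['t'],s['finger_gap'],s['contact_force'],s['eef_pos'],G)
p=imaging.grab_frame('side'); t=imaging.grab_frame('top'); pickle.dump((p,t),open('aim.pkl','wb'))
W=cloud(p)
def proj(P):
    c=(np.array(P)-np.array(p['position']))@att(p['attitude']); return c[0]/c[2]*p['fx']+p['cx'],c[1]/c[2]*p['fy']+p['cy']
a=cv2.resize(p['color'][215:295,280:360,::-1],(600,600),interpolation=cv2.INTER_CUBIC)
L=G+.055*dA
for P in((*L,.081),(*(L+.003*n),.081),(*A,.081)):
    u,v=proj(P); cv2.circle(a,(int((u-280+.5)*7.5),int((v-215+.5)*7.5)),4,(0,0,255),1)
cv2.imwrite('pics/c8.png',a)
E
```

```text
15.9583 0.027935932352823836 [ 0.48065083 -0.85966067 -0.37252494] [ 0.48699605 -0.11664317  0.02979095] [ 0.48700878 -0.11690041]
```

View pics/c8.png

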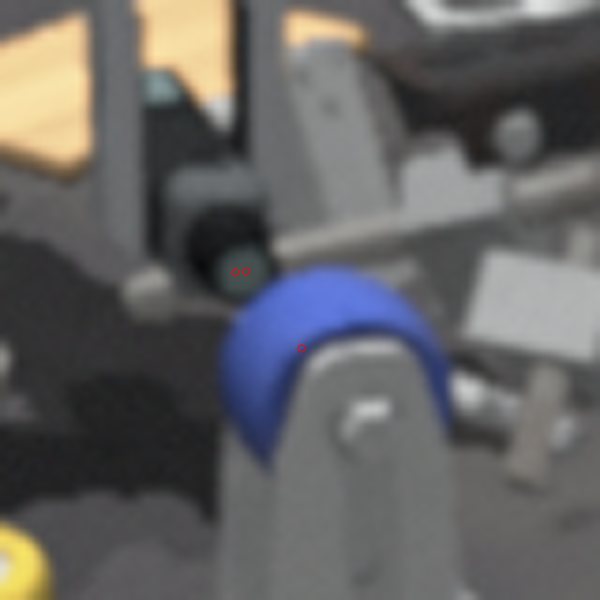

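```bash
python3 - <<'E' 2>/dev/null
from h import *; import pickle
manip.hold(2.8)
s=manip.sense(); print(s['t'],s['eef_pos'])
manip.movel([*(O-.03*dA),.0298],max_speed=.1)
manip.movel([*O,.16],max_speed=.15)
manip.move_pose([*T,.16],ori(yawT)); s=manip.sense(); print(s['t'],s['eef_pos'],s['finger_gap'],s['q'][6])
manip.movel([*T,.0],max_speed=.15)
print(manip.movel([*T,-.0245],max_speed=.04,contact_N=6)); manip.hold(.3)
s=manip.sense(); print(s['t'],s['eef_pos'],s['contact_force'],s['finger_gap'])
E
```

```text
18.8583 [ 0.48701427 -0.11689179  0.02980351]
21.7417 [0.4795222  0.20395722 0.15949183] 0.02769729708263764 2.241505400204552
True
23.8583 [ 0.47897871  0.20491335 -0.02449432] [0.06329612 0.19839035 5.87026509] 0.027823220682095907
```

Touchdown at the original height. Release and withdraw.

```bash
python3 - <<'E' 2>/dev/null
from h import *; import pickle
fingers.grip(.06)
manip.movel([*T,.16],max_speed=.15); s=manip.sense(); print(s['t'],s['contact_force'],s['finger_gap'])
manip.move_pose([.40,.30,.25],ori(yawT))
o=[]
for n in('top','side'):
    p=imaging.grab_frame(n); W=cloud(p)
    for t in('thermometer','axle_end','short_bracket','rest_board'):
        for r in models.cut_out(p,t)[:1]:
            w=W[r['pixels']]; w=w[~np.isnan(w[:,0])]; print(n,t,round(r['conf'],2),np.round(np.median(w,0),3))
    cv2.imwrite(f'pics/{n}9.png',p['color'][...,::-1])
a=cv2.imread('pics/side9.png')[190:390,230:430]; b=cv2.imread('pics/top9.png')[180:320,150:290]
cv2.imwrite('pics/c9.png',np.hstack([cv2.resize(a,(400,400)),cv2.resize(b,(400,400))]))
E
```

```text
25.925 [-0.53904629  0.36103838 -0.43301377] 0.05989703812224214
top thermometer 0.74 [0.478 0.195 0.043]
top axle_end 0.63 [ 0.516 -0.243  0.084]
top short_bracket 0.8 [ 0.504 -0.391  0.024]
top rest_board 0.79 [0.458 0.196 0.01 ]
side thermometer 0.85 [0.477 0.164 0.036]
side axle_end 0.94 [ 0.522 -0.267  0.057]
side short_bracket 0.8 [ 0.506 -0.418  0.033]
side rest_board 0.71 [0.447 0.165 0.011]
```

View pics/c9.png

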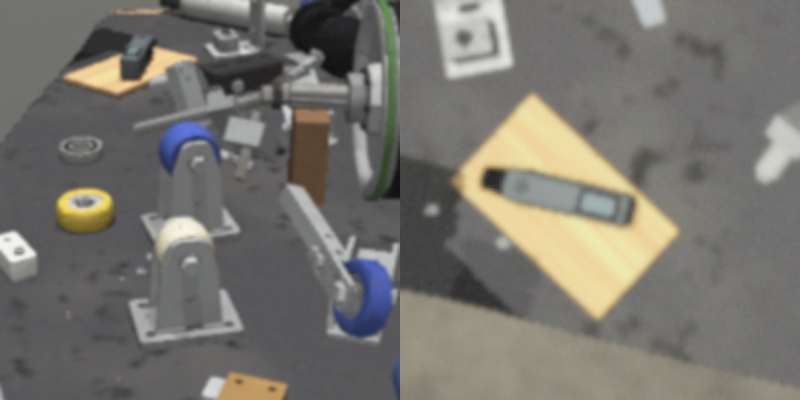

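The thermometer lies flat on its board, the brackets are unmoved, and the gripper is clear.

```bash
python3 - <<'E' 2>/dev/null
from h import *
order.hand_in(); print(manip.sense()['t'])
E
```

```text
the job is handed in; nothing more can be done
the job is handed in; nothing more can be done
```

I picked up the thermometer and aimed it level at the robot-facing axle end of the blue-wheeled (taller) bracket, with the nose about 5 cm away. I held it still for about 3 s, laid it back on its board and handed in, after about 28 s of robot time.

**Final checks:**
- The thermometer lies flat on the board where it started.
- Both brackets show the same positions as before, within 2 mm where the same camera saw them both times.
- The gripper is open and clear.

**What failed or disagreed:**
- **First grasp:** it closed on air. In the pictures the real fingertips sit about 39 mm short of the reported TCP. I corrected for that and the second grasp held.
- **Yaw angles:** the measured yaws (thermometer about 1.35 rad, axle about -1.345 rad) are outside the stated ranges from +x. They fit if those ranges are counted from the robot's line of sight. I used the measured values.
- **Camera against robot:** the reported arm position was 2–3 mm off from the pictures sideways. I shifted the aim by 3 mm to compensate.
- **Aim accuracy:** I estimate the aim is good to about 2 mm sideways. The near axle end and the nose could not be seen together, so the aim was not checked directly.

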